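Hang the ink shelf on the print bench upright

ROBOT

A 6-joint arm with a two-finger parallel gripper is mounted at the origin on the work surface. World frame = base frame: x ahead of the robot, y to its left, z up, the work surface at z = 0. Lengths are in m, angles in rad, forces in N, time in s.
With the tool pointing down it reaches from about 0.275 to 0.975 m from the base axis. Payload 8.4 kg.
Tool frame: the origin (TCP) lies at the very end of the fingers, on their centre line; the grasp point (between the pads) lies 19 mm behind it (ctrl.grip_point_offset is the z of the grasp point in the tool frame, in m); z points along the fingers, y is the line along which they close (so a half turn about z gives the same grasp; the last joint's range is limited). The gripper opens to 92 mm and grips with 3 to 60 N. Pads are 20 mm wide; open, the fingers measure 128 mm over their backs; the gripper's body (75 mm by 189 mm) begins 69 mm behind the grasp point.
Start: joints at [1.216, 0.353, 1.633, -0, 1.155, -0.002], TCP at [0.216, 0.587, 0.215] pointing down, gripper open.
Joint ranges: [-2.63, 2.63], [-0.92, 2.1], [0.06, 2.66], [-1.3, 4.44], [0, 2.69], [-3.02, 3.02]. Speed limits (rad/s): [2.22, 2.22, 2.79, 3.14, 3.14, 3.14].

INTERFACE

Orientations are given as [roll, pitch, yaw] about the fixed x, y, z axes, in that order (R = Rz(yaw) Ry(pitch) Rx(roll)).
In Python, from workcell import ctrl gives the robot as it stands. Calls block until the motion is done:
- ctrl.reach(position, orientation): joint-space move of the TCP to a pose.
- ctrl.line_to(position, attitude=None, vel=0.15, threshold=None): straight line of the TCP; attitude=None keeps the orientation; vel is the mean speed in m/s. With threshold (N) it stops when the force on the tool has changed by that much, and returns True; else False.
- ctrl.movej(angles): joint-space move.
- ctrl.gripper_to(opening, grip_force=None): finger opening in m; grip_force is the grip in N (None keeps the last); returns when the fingers have stopped.
- ctrl.dwell(seconds).
- ctrl.ik(position, orientation): joint angles nearest the present ones, or None.
- ctrl.get_obs(): the state.
- ctrl.grab_frame(name): name is "scene" or "top" or "wrist"; returns a dict with "image" (384x512x3 uint8, red, green, blue), "fx", "fy", "cx", "cy" (pixels), "position" and "orientation" of the camera in the world. Camera axes: x right, y down, z forward; pixel columns grow to the right and rows downward; lengths in m; the calibration is good to about 2 mm. The wrist camera is an equidistant fisheye: a pixel r from the principal point sees the ray r / f radians off the axis. A picture is of the moment at which its call begins. There is no depth.
A pose or a line that the arm cannot do raises ctrl.MotionError and nothing moves.
- ctrl.job_done(): hands the job in; it is judged then, once.
The state is a dict: "time_s": time; "joints": joint angles; "qd": joint speeds; "joint_efforts": joint torques, N m; "ee_pos": TCP position; "tcp_rot": TCP orientation; "contact_force": force on the tool from outside, world axes, zero at the start; "wrist_torque": the same for the moment, N m; "grip_width": finger opening in m; "grasp_force": force on a finger pad.
Only numpy, scipy, OpenCV 4.12 (cv2) and the standard library are available. Lean on these libraries where they do the work, as an engineer would, in place of code of your own. Each camera call takes 0.05 s, during which the arm holds its last target. There are 200 camera calls.

TASK

Take the small blue shelf bracket standing on the print bench, put its steel hook through the top slot of the slotted upright, then press it down until it snaps past the yellow spring roller and sits fully home, and let go. Feel for the slot and press gently without forcing anything, and leave the squeegee and the two ink jars where they are.

Things in the scene. Friction and masses are not known exactly. Their poses are not given: they have to be found in the camera images.
- post: Grey fixed upright on a 130 x 110 mm foot, bearing a bright slotted steel strip: 60 mm wide, 5 mm thick, open behind between two grey rails (past y +-25 mm). Origin: on the bench under the middle of the strip's front face. z up; +x from that face into the strip (the way a hook is pushed in). Strip top edge 205 mm up by the drawing, plus the shift told at slot_drawn.
- slot_drawn (a point): Middle of the top slot's floor edge at the front face BY THE DRAWING, 150 mm above the bench, axes as the upright. The slot is 18 mm wide, 36 mm high. The real strip (slots, roller and all) is clamped up to 14 mm higher or lower than drawn; this shift is not measured: feel for it or see it. The same slot 81 mm lower is not to be used.
- catch (a joint): Yellow spring roller (its centre: catch_c0) behind the strip, 8 mm diameter, 5.5 mm below the top slot's floor. Value in m: 0 sprung out; the hook's nose pushes it back to 5 to 7 mm on its way down; once locked it springs back into the hook's pocket and reads 1.5 to 3.4 mm. The bracket's weight alone does not pass it; 6 to 20 N down on the bracket does.
- bracket: Loose blue shelf bracket, about 0.35 kg, standing on its deck. Origin: under the deck, in the plane of the back plate's rear face, on the centre line; z up, +x to the hook's side. Deck x -80 to 0, 70 mm wide, 5 mm thick; back plate x -5 to 0, 44 mm wide, 80 mm high. Home when the neck sits on the slot floor: origin 70 mm below that floor, rear face within 2 mm of the strip's front.
- grip (a point): Grasp point on the bracket's central rib, at (-35, 0, 66) mm in the bracket's frame, axes as the bracket. The rib is 14 mm thick in y, x -60 to -5 mm, up to z = 80 mm; take it across its sides from above.
- hook_tip (a point): Lower end of the hook's leg, (7.7, 0, 47.5) mm in the bracket's frame. Hook 12 mm wide: neck x 0-6.4, z 70-80; leg x 6.4-12.4, z 47.5-80 mm, with a sloped nose behind to x = 16. It enters level, origin 22.5 to 26 mm above home, until the plate meets the strip; then straight down. It rests on the roller 12 to 18 mm above home, snaps past it about 5 mm above home.
- rib_top (a point): Place to press on: top of the bracket's rib, at (-22, 0, 80) mm in the bracket's frame, axes as the bracket.
- squeegee: Wooden squeegee lying blade up: 200 mm long (x), 28 mm wide, 70 mm high with its orange blade. Origin centre of its underside. Leave alone.
- jar_purple: Closed purple ink jar with a black lid, 68 mm diameter, 85 mm high, beside and behind the upright on its +y side. Origin centre of its underside. Leave alone.
- jar_orange: Closed orange ink jar with a white lid, 68 mm diameter, 85 mm high, beside and behind the upright on its -y side. Origin centre of its underside. Leave alone.

How it is judged:
By the outcome, as a careful person would: the job done as asked, in the order asked, and still so for the second after the job is handed in, with the robot touching nothing.
It also fails if it takes over 61 s, if anything falls off the work surface, if the arm or the gripper's body presses on something with over 40 N, if the wrist force passes 120 N, or if a joint passes its speed limit or range.

## Working session

There is one attempt and no reset: what is moved stays moved. The work goes in short steps, each a Python script; the robot and the scene stay as the last script left them, time stands still between calls to the robot, and variables do not carry over. Pictures are saved under pics/ and viewed, at most 10 in all, crops included, and the job is handed in when it is done.

```bash
ls; mkdir -p pics; python3 - <<'E'
from workcell import ctrl
import cv2,numpy as np
for n in("scene","top"):
    f=ctrl.grab_frame(n); cv2.imwrite(f"pics/{n}0.png",f["image"][:,:,::-1])
    print(n,{k:np.round(v,4).tolist() for k,v in f.items() if k!="image"})
o=ctrl.get_obs();print(o, ctrl.grip_point_offset)
a=cv2.imread("pics/scene0.png");b=cv2.imread("pics/top0.png")
cv2.imwrite("pics/both0.png",cv2.resize(np.vstack([a,b]),None,fx=.78,fy=.78))
E
```

```text
pics
scene {'fx': 364.2191, 'fy': 364.2191, 'cx': 254.2972, 'cy': 196.7902, 'position': [0.9878, 0.1649, 0.8093], 'orientation': [-2.6127, -0.0011, 1.9123]}
top {'fx': 459.6213, 'fy': 459.6213, 'cx': 246.9474, 'cy': 187.2934, 'position': [0.3885, 0.0034, 1.1201], 'orientation': [-2.9414, 0.004, -1.5299]}
{'time_s': 0.1, 'joints': array([ 1.21558659e+00,  3.53582611e-01,  1.63402977e+00,  2.38026314e-05,
        1.15521466e+00, -2.36957620e-03]), 'qd': array([ 0.00160465, -0.00142496, -0.00281246,  0.00210121, -0.00047052,
        0.00094031]), 'joint_efforts': array([ 2.08676101e-03, -5.94910383e+01, -3.34929764e+01,  7.01173861e-02,
        1.84716942e-02, -3.87414320e-05]), 'ee_pos': array([0.21580112, 0.58609794, 0.21394928]), 'tcp_rot': array([-3.14035832e+00, -2.46896243e-05,  2.78874285e+00]), 'contact_force': array([0.10378782, 0.25882147, 0.0757238 ]), 'wrist_torque': array([-0.01118136, -0.00165513, -0.01969838]), 'grasp_force': 0.0, 'grip_width': 0.09128546772062612} -0.0187
```

View pics/scene0.png

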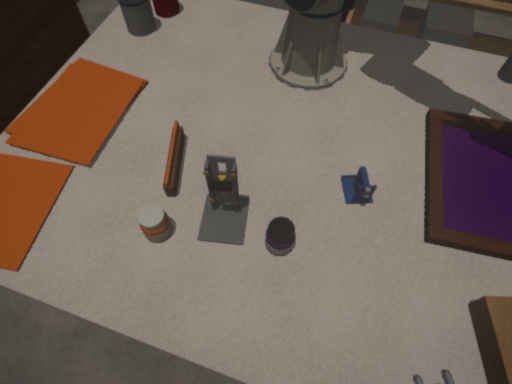

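View pics/top0.png

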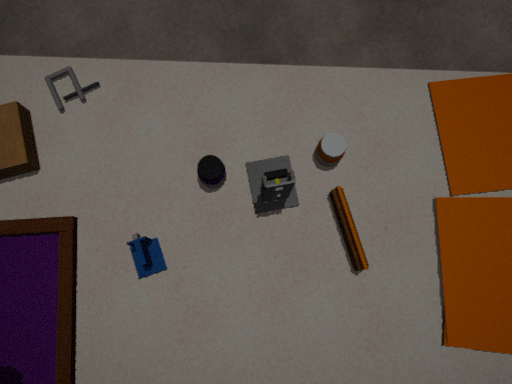

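The scene camera looks back towards the robot: upright at (222,185) with the roller on its far side, bracket at (358,187), squeegee at (174,158), jars at (155,222) and (281,235). In the top view the bracket is at (148,256) with its hook towards (133,240), and the upright at (277,190). Next I'll brighten and enlarge these areas.

```bash
cat > h.py <<'E'
import numpy as np,cv2
from scipy.spatial.transform import Rotation as R
def ray(f,uv,fish=False):
    x=(uv[0]-f["cx"])/f["fx"];y=(uv[1]-f["cy"])/f["fy"]
    if fish:
        r=np.hypot(x,y);s=np.sinc(r/np.pi);d=np.array([x*s,y*s,np.cos(r)])
    else: d=np.array([x,y,1.])
    d=R.from_euler("xyz",f["orientation"]).apply(d)
    return np.array(f["position"]),d/np.linalg.norm(d)
def plane(f,uv,z,fish=False):
    p,d=ray(f,uv,fish);return p+d*(z-p[2])/d[2]
def tri(*rays):
    A=np.zeros((3,3));b=np.zeros(3)
    for p,d in rays:
        M=np.eye(3)-np.outer(d,d);A+=M;b+=M@p
    x=np.linalg.solve(A,b)
    return x,[round(1e3*np.linalg.norm((np.eye(3)-np.outer(d,d))@(x-p)),1) for p,d in rays]
def proj(f,P,fish=False):
    c=R.from_euler("xyz",f["orientation"]).inv().apply(np.array(P)-f["position"])
    if fish:
        r=np.hypot(c[0],c[1]);t=np.arctan2(r,c[2]);q=c[:2]/r*t
    else: q=c[:2]/c[2]
    return np.array([f["cx"]+f["fx"]*q[0],f["cy"]+f["fy"]*q[1]])
def crop(im,u,v,w,h,k):
    c=im[v:v+h,u:u+w];c=cv2.resize(c,None,fx=k,fy=k,interpolation=cv2.INTER_CUBIC)
    c=(255*(c/255.)**.5).astype(np.uint8)
    return c
E
python3 - <<'E'
import cv2,numpy as np
from h import *
a=cv2.imread("pics/scene0.png");b=cv2.imread("pics/top0.png")
o=np.vstack([np.hstack([crop(b,118,222,66,50,6),crop(b,240,148,66,50,6)]),np.hstack([crop(a,330,160,66,50,6),crop(a,190,145,66,50,6)])])
cv2.imwrite("pics/z1.png",o)
# blue mask
for im in(a,b):
    h=cv2.cvtColor(im,cv2.COLOR_BGR2HSV);m=cv2.inRange(h,(100,120,30),(122,255,255))
    n,l,s,c=cv2.connectedComponentsWithStats(m);print([(s[i].tolist(),c[i].round(1).tolist()) for i in range(1,n) if s[i,4]>60])
E
```

```text
[]
[([127, 237, 39, 41, 863], [147.1, 256.9])]
```

View pics/z1.png

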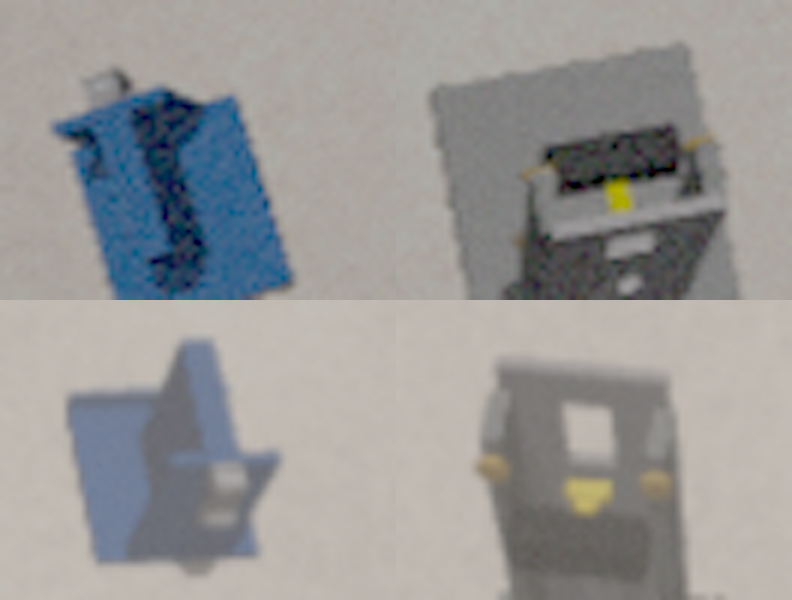

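The crops show, in full-image pixels: 
- **Top view:** the bracket deck's right edge runs (157,238)–(167,269), and the hook is at (135.5,236). 
- **Top view, upright:** the strip's top edge runs from about (264,187) to (294,182). 
- **Scene view:** the slot's corners are near (217.5,212) and (226,213), and the roller is at (222,227).

Next come coarse fixes from these, then a look with the wrist camera.

```bash
python3 - <<'E'
import cv2,numpy as np
from h import *
from workcell import ctrl
T=ctrl.grab_frame("top");S=ctrl.grab_frame("scene")
t=lambda u,v:(118+u/6-.4,222+v/6-.4); tp=lambda u,v:(240+(u-396)/6-.4,148+v/6-.4)
s=lambda u,v:(330+u/6-.4,160+(v-300)/6-.4); sp=lambda u,v:(190+(u-396)/6-.4,145+(v-300)/6-.4)
P=lambda n,x:print(n,np.round(x,4).tolist() if not isinstance(x,tuple) else (x[0].round(4).tolist(),x[1]))
P("deck FR",plane(T,t(235,97),.005));P("deck RR",plane(T,t(292,285),.005));P("deck RL",plane(T,t(115,298),.005))
P("hook T",plane(T,t(105,82),.08))
P("hooktop 2v",tri(ray(T,t(104,82)),ray(S,s(228,468))))
P("deck scene RR",plane(S,s(68,400),.005));P("scene FR",plane(S,s(97,560),.005))
# post
P("striptop L(+y) 2v",tri(ray(T,tp(541,235)),ray(S,sp(668,376))))
P("striptop R 2v",tri(ray(T,tp(722,207)),ray(S,sp(500,360))))
for n,u in dict(tl=(560,402),tr=(612,408),br=(617,464),bl=(570,456)).items(): print(n,sp(*u))
P("foot",[plane(T,tp(435,88),.01),plane(T,tp(688,45),.01)])
o=ctrl.get_obs();W=ctrl.grab_frame("wrist");cv2.imwrite("pics/w0.png",W["image"][:,:,::-1])
M=R.from_euler("xyz",o["tcp_rot"]);print("cam in tool",M.inv().apply(np.array(W["position"])-o["ee_pos"]),(M.inv()*R.from_euler("xyz",W["orientation"])).as_matrix().round(3),W["fx"],W["cx"],W["cy"])
E
```

```text
deck FR [0.4809, 0.2304, 0.005]
deck RR [0.4072, 0.2017, 0.005]
deck RL [0.3993, 0.2718, 0.005]
hook T [0.4783, 0.2646, 0.08]
hooktop 2v ([0.4777, 0.2642, 0.0866], [np.float64(0.8), np.float64(0.8)])
deck scene RR [0.4084, 0.2032, 0.005]
scene FR [0.4838, 0.2327, 0.005]
striptop L(+y) 2v ([0.5774, -0.021, 0.2022], [np.float64(1.5), np.float64(1.5)])
striptop R 2v ([0.5895, -0.0807, 0.2], [np.float64(0.3), np.float64(0.3)])
tl (216.93333333333334, 161.6)
tr (225.6, 162.6)
br (226.43333333333334, 171.93333333333334)
bl (218.6, 170.6)
foot [[0.6769, 0.0218, 0.01], [0.6995, -0.0828, 0.01]]
cam in tool [ 0.07452646  0.00068542 -0.17080216] [[-0.    -0.965 -0.263]
 [ 1.    -0.    -0.   ]
 [ 0.    -0.263  0.965]] 297.3186396354542 249.51549823656168 195.54678800501938
```

Coarse fix: the bracket's origin is about (0.470, 0.264) with yaw about 21° (the deck measures 79–81 mm, correct). The upright's strip is about (0.583, −0.051) with yaw about 12°, its width 61 mm, also correct. I'll move above the bracket and look with the wrist camera from two heights.

```bash
python3 - <<'E'
import cv2,numpy as np
from h import *
from workcell import ctrl
th=np.radians(21.1)
for yaw in (th,th-np.pi):
    print(yaw,ctrl.ik([.437,.2515,.26],[np.pi,0,yaw]))
yaw=th-np.pi
ctrl.reach([.437,.2515,.26],[np.pi,0,yaw])
ims=[]
for i,z in enumerate((.26,.17)):
    if i: ctrl.line_to([.437,.2515,z])
    W=ctrl.grab_frame("wrist");np.save(f"w1_{i}.npy",W,allow_pickle=True)
    ims.append(W["image"][:,:,::-1]);cv2.imwrite(f"pics/w1_{i}.png",ims[-1])
    print(ctrl.get_obs()["ee_pos"],ctrl.get_obs()["time_s"],W["position"],W["orientation"])
o=np.vstack([cv2.resize(i,(400,300)) for i in ims])
p=[proj(np.load(f"w1_{i}.npy",allow_pickle=True).item(),[.437,.2515,.08],True) for i in(0,1)];print(p)
o=np.hstack([crop(ims[i],int(p[i][0])-66,int(p[i][1])-75,132,150,3) for i in(0,1)])
cv2.imwrite("pics/z2.png",o)
E
```

```text
0.36826447217080355 [ 5.19246142e-01  1.18946744e-01  1.83417198e+00 -4.44089210e-16
  1.18847393e+00  1.72177800e+00]
-2.7733281814189894 [ 0.51924614  0.11894674  1.83417198  0.          1.18847393 -1.41981466]
[0.43685696 0.25220195 0.25991292] 1.8 [0.36762224 0.22609671 0.43074557] [ 2.87539056e+00 -3.52885906e-04  1.93844774e+00]
[0.43758428 0.25200796 0.17090115] 2.6 [0.36797802 0.22596618 0.34126429] [ 2.87483774e+00 -2.02513260e-04  1.93893813e+00]
[array([248.39160983, 178.1177012 ]), array([248.34375248, 197.8624351 ])]
```

View pics/z2.png

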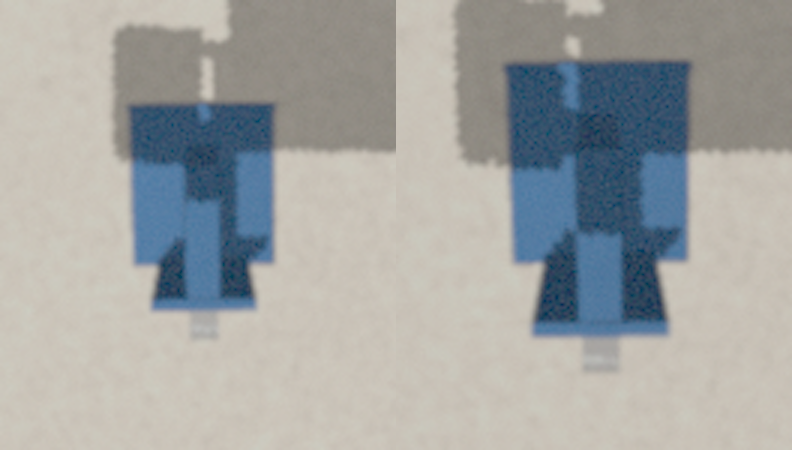

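The wrist views show the bracket squared up to the gripper: the plate's top-rear corners (crop pixels) are (152,309)/(256,309) from high and (533,336)/(668,336) from low. The deck's rear corners are (130,103)/(274,103) and (504,62)/(690,62). I'll triangulate these.

```bash
python3 - <<'E'
import numpy as np
from h import *
F=[np.load(f"w1_{i}.npy",allow_pickle=True).item() for i in(0,1)]
c=[lambda u,v:(182+u/3-.33,103+v/3-.33),lambda u,v:(182+(u-396)/3-.33,122+v/3-.33)]
pts=dict(pL=((152,309),(533,336)),pR=((256,309),(668,336)),dL=((131,103),(505,62)),dR=((274,103),(691,62)),ribL=((186,298),(578,322)),ribR=((221,298),(622,322)))
zz=dict(p=.08,d=.005,r=.08)
for n,(a,b) in pts.items():
    x,e=tri(ray(F[0],c[0](*a),True),ray(F[1],c[1](*b),True))
    print(n,x.round(4),e,plane(F[0],c[0](*a),zz[n[0]],True).round(4),plane(F[1],c[1](*b),zz[n[0]],True).round(4))
E
```

```text
pL [0.4746 0.2451 0.0863] [np.float64(0.0), np.float64(0.0)] [0.4766 0.2454 0.08  ] [0.4772 0.2456 0.08  ]
pR [0.4598 0.2844 0.0856] [np.float64(0.1), np.float64(0.1)] [0.4612 0.2854 0.08  ] [0.4618 0.2855 0.08  ]
dL [0.4031 0.2065 0.0491] [np.float64(0.3), np.float64(0.3)] [0.4074 0.2045 0.005 ] [0.4082 0.2033 0.005 ]
dR [0.382  0.2659 0.0282] [np.float64(0.1), np.float64(0.1)] [0.3829 0.2681 0.005 ] [0.3829 0.2688 0.005 ]
ribL [0.4656 0.2564 0.0853] [np.float64(0.1), np.float64(0.1)] [0.4671 0.2568 0.08  ] [0.4676 0.2572 0.08  ]
ribR [0.4606 0.2694 0.0851] [np.float64(0.2), np.float64(0.2)] [0.4619 0.2702 0.08  ] [0.4626 0.2701 0.08  ]
```

The bracket's origin is (0.4695, 0.2653) with yaw 21.0°. The plate comes out 43 mm wide and its top at about 0.085 by triangulation, against 0.080 in the text. I'll grasp, lift, and carry it to in front of the upright, then look from two places.

```bash
python3 - <<'E'
import cv2,numpy as np
from h import *
from workcell import ctrl
th=np.radians(21.0);g=[.4368,.2528]
ctrl.line_to([*g,.10],[np.pi,0,th-np.pi])
print(ctrl.line_to([*g,.047],vel=.06,threshold=6))
ctrl.gripper_to(.0,grip_force=35)
o=ctrl.get_obs();print(o["ee_pos"],R.from_euler("xyz",o["tcp_rot"]).as_euler("xyz"),o["grip_width"],o["grasp_force"],o["time_s"])
ctrl.line_to([*g,.25],vel=.2)
ph=np.radians(11.8);ex=np.array([np.cos(ph),np.sin(ph)]);ey=np.array([-ex[1],ex[0]])
p0=np.array([.5835,-.0509])
for i,(dx,dy) in enumerate(((-.13,.05),(-.13,-.05))):
    p=p0+dx*ex+dy*ey
    (ctrl.reach if i==0 else ctrl.line_to)([*p,.25],[np.pi,0,ph-np.pi])
    W=ctrl.grab_frame("wrist");np.save(f"w2_{i}.npy",W,allow_pickle=True);cv2.imwrite(f"pics/w2_{i}.png",W["image"][:,:,::-1])
    print(proj(W,[*p0,.2],True),ctrl.get_obs()["contact_force"],ctrl.get_obs()["time_s"])
ims=[np.load(f"w2_{i}.npy",allow_pickle=True).item()["image"][:,:,::-1] for i in(0,1)]
cv2.imwrite("pics/z3.png",np.hstack([crop(i,56,84,400,300,1) for i in ims]))
E
```

```text
False
[0.43675667 0.25270382 0.04697899] [-3.14148630e+00 -1.33218608e-04 -2.77496920e+00] 0.013804979966038477 34.99849855899811 5.4083
[197.14961222 336.81687149] [-0.3156903  -0.34713632 -4.22581544] 7.7167
[298.91718623 337.21035618] [-0.53788906 -0.25539323 -3.69683792] 8.5833
```

View pics/z3.png

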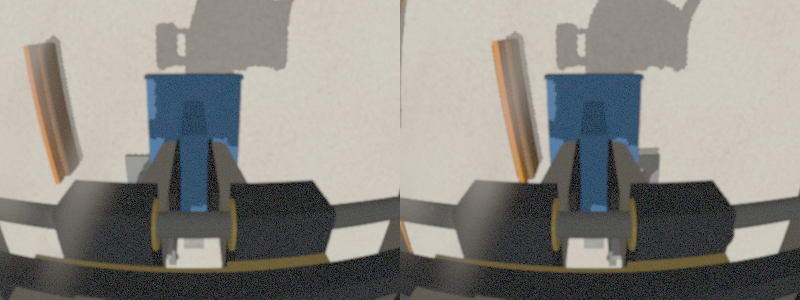

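The bracket is held square in the fingers, but the gripper body hides the strip from the wrist camera. I'll take the strip from larger crops of the first top and scene pictures, which were unobstructed.

```bash
python3 - <<'E'
import cv2,numpy as np
from h import *
a=cv2.imread("pics/scene0.png");b=cv2.imread("pics/top0.png")
cv2.imwrite("pics/z4.png",np.hstack([crop(b,258,168,40,50,10),crop(a,200,150,40,50,10)]))
E
```

```text
(no output)
```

View pics/z4.png

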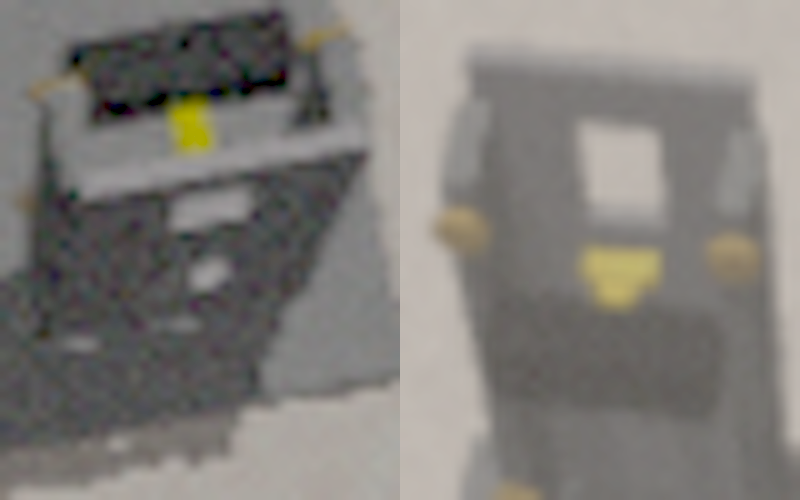

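In the left crop (top view) the strip's front top edge runs (77,200)–(366,151), and the slot floor's front edge (170,231)–(252,218). In the right crop (scene view) the front top edge runs (468,46)–(755,68), and the far slot floor edge is around (624,206).

```bash
python3 - <<'E'
import numpy as np
from h import *
from workcell import ctrl
T=ctrl.grab_frame("top");S=ctrl.grab_frame("scene")
t=lambda u,v:(258+u/10-.45,168+v/10-.45); s=lambda u,v:(200+(u-400)/10-.45,150+v/10-.45)
L,e1=tri(ray(T,t(77,200)),ray(S,s(755,68)));r,e2=tri(ray(T,t(366,151)),ray(S,s(468,46)))
m=(L+r)/2;d=L-r;print(L,r,e1,e2,"mid",m,"len",np.linalg.norm(d),"yaw",np.degrees(np.arctan2(-d[0],d[1])))
x,e=tri(ray(T,t(211,224.5)),ray(S,s(624,206)));print("floor",x,e)
ph=np.arctan2(-d[0],d[1]);ex=np.array([np.cos(ph),np.sin(ph)]);ey=np.array([-ex[1],ex[0]])
print("floor rel mid",(x-m)[:2]@ex,(x-m)[:2]@ey)
for z in(.197,.2,.205):
  for f,c,A,B in((T,t,(77,200),(366,151)),(S,s,(755,68),(468,46))):
    a,b=plane(f,c(*A),z),plane(f,c(*B),z);dd=a-b;print(z,((a+b)/2).round(4),np.linalg.norm(dd).round(4),np.degrees(np.arctan2(-dd[0],dd[1])).round(2))
fc=[plane(T,t(75,45),.01),]
E
```

```text
[ 0.57545602 -0.02280707  0.20225446] [ 0.58857623 -0.08170456  0.19989093] [np.float64(0.2), np.float64(0.2)] [np.float64(0.3), np.float64(0.3)] mid [ 0.58201613 -0.05225582  0.20107269] len 0.060387423019681724 yaw 12.558358830416454
floor [ 0.58254785 -0.05351365  0.1467924 ] [np.float64(0.3), np.float64(0.3)]
floor rel mid 0.00024550401702013054 -0.0013433551316668069
0.197 [ 0.5828 -0.0522  0.197 ] 0.0603 12.1
0.197 [ 0.5794 -0.0539  0.197 ] 0.0604 14.2
0.2 [ 0.5821 -0.052   0.2   ] 0.0601 12.1
0.2 [ 0.5814 -0.0529  0.2   ] 0.0601 14.2
0.205 [ 0.5811 -0.0517  0.205 ] 0.0597 12.1
0.205 [ 0.5847 -0.0511  0.205 ] 0.0596 14.2
```

The strip top is at 0.201 and the slot floor at 0.147; their 54 mm spacing agrees with the drawing's 55, so the shift is about −4 mm. The yaw is about 12.2°. I'll feel the strip's top edge gently with the deck's underside to get the exact shift.

```bash
cat >> h.py <<'E'
ph=np.radians(12.2);ex=np.array([np.cos(ph),np.sin(ph)]);ey=np.array([-ex[1],ex[0]])
mid=np.array([.582,-.0525])
att=[np.pi,0,ph-np.pi]
def at(x,y,z): return [*(mid+x*ex+y*ey),z]
def st(ctrl,n=""):
    o=ctrl.get_obs();d=o["ee_pos"][:2]-mid
    print(n,"post xy",(d@ex).round(4),(d@ey).round(4),"z",o["ee_pos"][2].round(4),"F",np.round([o["contact_force"][:2]@ex,o["contact_force"][:2]@ey,o["contact_force"][2]],1),"w",round(o["grip_width"],4),"t",round(o["time_s"],1));return o
E
python3 - <<'E'
from h import *
from workcell import ctrl
st(ctrl,"start")
ctrl.line_to(at(-.11,-.03,.275),att)
ctrl.line_to(at(.0,0,.275),vel=.15)
ctrl.line_to(at(.0,0,.262),vel=.05);ctrl.dwell(.2);st(ctrl,"above")
print(ctrl.line_to(at(.0,0,.232),vel=.012,threshold=3));st(ctrl,"touch")
ctrl.line_to(at(0,0,.262),vel=.08);st(ctrl)
E
```

```text
start post xy -0.1285 -0.047 z 0.25 F [-0.  -0.4 -3.4] w 0.0137 t 8.7
above post xy 0.0001 -0.0001 z 0.2622 F [-0.1 -0.6 -4. ] w 0.014 t 10.6
True
touch post xy 0.0 -0.0 z 0.2499 F [-1.  0.  6.] w 0.0136 t 11.8
 post xy 0.0002 -0.0001 z 0.2623 F [-0.7  0.4 -3.8] w 0.0137 t 12.1
```

The strip top is felt at about 0.203 (touch at TCP 0.2499, deck 47 mm below). The slot floor is then about 0.148, so the home TCP is about 0.125 and the entry TCP about 0.149. Now a careful insertion.

```bash
python3 - <<'E'
from h import *
from workcell import ctrl
ctrl.line_to(at(-.085,0,.262),vel=.15)
ctrl.line_to(at(-.085,0,.1492),vel=.15)
ctrl.line_to(at(-.056,0,.1492),vel=.08);ctrl.dwell(.2);st(ctrl,"pre")
print(ctrl.line_to(at(-.030,0,.1492),vel=.015,threshold=4));st(ctrl,"push")
E
```

```text
pre post xy -0.0564 0.0001 z 0.1491 F [ 0.1 -0.3 -3.6] w 0.0136 t 14.5
True
push post xy -0.0363 0.0003 z 0.1483 F [-0.3 -0.2 -3.7] w 0.014 t 15.7
```

The hook has passed 20 mm in, beyond the slot's face. I'll check whether that stop was the plate meeting the strip.

```bash
python3 - <<'E'
from h import *
from workcell import ctrl
ctrl.dwell(.2);st(ctrl,"now")
print(ctrl.line_to(at(-.030,0,.149),vel=.01,threshold=5));st(ctrl,"push")
ctrl.dwell(.3);st(ctrl)
E
```

```text
now post xy -0.0368 0.0004 z 0.1477 F [ 0.6 -0.6 -4.4] w 0.0138 t 15.9
True
push post xy -0.0364 0.0006 z 0.1472 F [-0.1  0.4 -3.4] w 0.014 t 16.3
 post xy -0.0368 0.0007 z 0.1467 F [ 0.4 -0.8 -4.7] w 0.0136 t 16.6
```

The plate meets the strip at TCP x = −36.5 mm, twice the same. Now straight down to feel the roller.

```bash
python3 - <<'E'
from h import *
from workcell import ctrl
print(ctrl.line_to(at(-.0370,0.0004,.128),vel=.012,threshold=4));st(ctrl,"roller?")
ctrl.dwell(.2);st(ctrl)
S=ctrl.grab_frame("scene");cv2.imwrite("pics/s5.png",S["image"][:,:,::-1])
cv2.imwrite("pics/z5.png",crop(S["image"][:,:,::-1],180,130,80,75,8))
E
```

```text
True
roller? post xy -0.0368 0.0006 z 0.14 F [ 1.2 -1.3  2.4] w 0.0137 t 17.3
 post xy -0.0368 0.0006 z 0.1399 F [2.1 0.4 2.8] w 0.0138 t 17.5
```

View pics/z5.png

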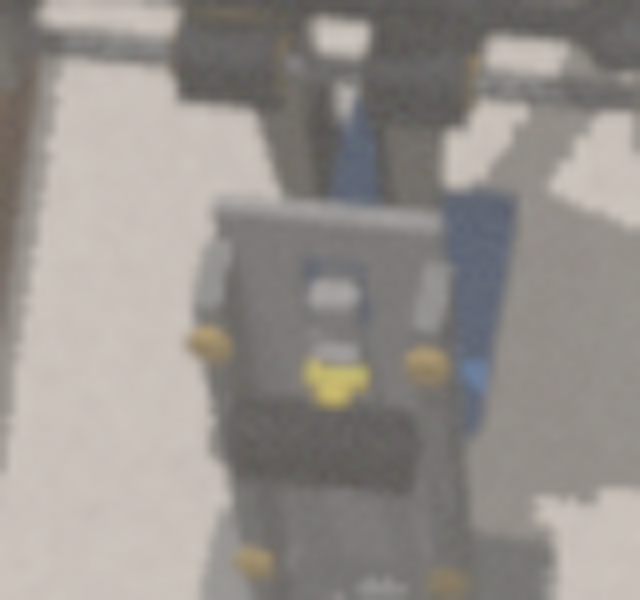

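The picture shows the hook through the slot (crop around (335,295)), with its nose on the yellow roller (335,380). It's at 15 mm above home, as expected. Now I'll press down gently, still holding it.

```bash
python3 - <<'E'
from h import *
from workcell import ctrl
for z in (.136,.132,.129,.1265,.1245):
    r=ctrl.line_to(at(-.0370,0.0005,z),vel=.015,threshold=16);st(ctrl,f"{z} {r}")
    if r: break
E
```

```text
0.136 False post xy -0.0369 0.0005 z 0.1358 F [2.2 0.7 0.1] w 0.0137 t 18.0
0.132 False post xy -0.0369 0.0005 z 0.1317 F [ 4.2 -1.2 -2.5] w 0.0136 t 18.4
0.129 False post xy -0.0369 0.0006 z 0.1285 F [ 5.7 -0.6 -5.8] w 0.0139 t 18.7
0.1265 False post xy -0.0369 0.0006 z 0.1261 F [ 6.4  0.  -6.2] w 0.014 t 19.1
0.1245 False post xy -0.037 0.0005 z 0.1247 F [2.  0.4 2.5] w 0.0142 t 19.3
```

The floor contact may show at 0.1247, but the force stayed low, so the bracket could have tilted in the grip instead. I'll release, look, then press on the rib's top to confirm.

```bash
python3 - <<'E'
from h import *
from workcell import ctrl
ctrl.gripper_to(.05);ctrl.dwell(.2);st(ctrl,"rel")
ctrl.line_to(at(-.0370,0.0005,.20),vel=.15)
ctrl.line_to(at(-.15,0.0005,.26),vel=.25)
S=ctrl.grab_frame("scene");T=ctrl.grab_frame("top");W=ctrl.grab_frame("wrist")
for n,f in zip("STW",(S,T,W)): cv2.imwrite(f"pics/{n}6.png",f["image"][:,:,::-1])
cv2.imwrite("pics/z6.png",np.hstack([crop(S["image"][:,:,::-1],195,145,50,75,8),crop(W["image"][:,:,::-1],150,184,200,200,2),]) if 0 else np.hstack([crop(S["image"][:,:,::-1],195,145,50,70,8),cv2.resize(crop(W["image"][:,:,::-1],0,0,512,384,1),(400,560)) ]))
st(ctrl)
E
```

```text
rel post xy -0.037 0.0005 z 0.1245 F [ 0.1 -0.5 -0.4] w 0.0503 t 20.2
 post xy -0.1493 0.0006 z 0.259 F [-0.8 -0.1  0.7] w 0.0501 t 21.7
```

View pics/z6.png

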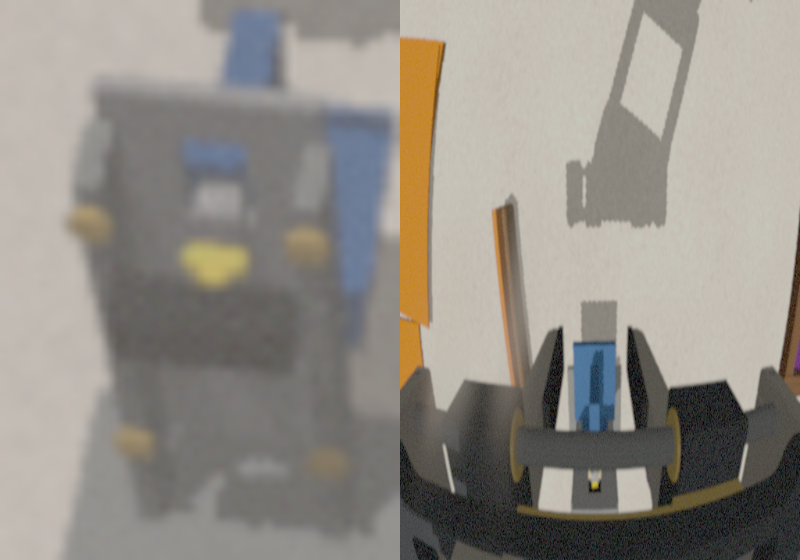

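The bracket now hangs with the neck low in the slot: hook at crop (218,200), above the roller at (215,262). To confirm it's home, I'll press on the rib top with closed fingers, where contact at home should come at z of about 0.158.

```bash
python3 - <<'E'
from h import *
from workcell import ctrl
ctrl.gripper_to(0.0,grip_force=10)
ctrl.line_to(at(-.027,0.0005,.20),vel=.2)
ctrl.line_to(at(-.027,0.0005,.180),vel=.08);ctrl.dwell(.2);st(ctrl,"above")
print(ctrl.line_to(at(-.027,0.0005,.150),vel=.012,threshold=3));st(ctrl,"touch")
print(ctrl.line_to(at(-.027,0.0005,.146),vel=.008,threshold=11));st(ctrl,"press")
ctrl.dwell(.3);o=st(ctrl,"hold")
E
```

```text
above post xy -0.0268 0.0004 z 0.1804 F [-0.1 -0.4 -0.4] w 0.0004 t 23.9
True
touch post xy -0.0269 0.0005 z 0.1578 F [ 0.1 -0.2  3.5] w 0.0004 t 25.6
True
press post xy -0.0269 0.0004 z 0.1577 F [-1.3  1.5  4.9] w 0.0005 t 26.0
hold post xy -0.0269 0.0005 z 0.1577 F [-1.7  0.4  5.6] w 0.0006 t 26.3
```

Contact at 0.1578 matches home (predicted 0.1579) and it's solid. One more press at about 15 N, then I'll retreat, check and compare the other items with the first picture.

```bash
python3 - <<'E'
from h import *
from workcell import ctrl
print(ctrl.line_to(at(-.027,0.0005,.153),vel=.008,threshold=11));st(ctrl,"press2")
ctrl.line_to(at(-.027,0.0005,.21),vel=.12)
ctrl.line_to(at(-.16,0.06,.30),vel=.25);ctrl.reach([.216,.587,.3],[np.pi,0,2.789])
ctrl.dwell(.3);st(ctrl,"away")
a=cv2.imread("pics/scene0.png");b=cv2.imread("pics/top0.png")
A=ctrl.grab_frame("scene")["image"][:,:,::-1];B=ctrl.grab_frame("top")["image"][:,:,::-1]
for n,p,q,rs in(("scene",a,A,dict(sq=(155,115,35,85),jo=(135,200,42,45),jp=(262,212,38,45))),("top",b,B,dict(sq=(325,182,48,95),jo=(312,128,38,40),jp=(192,150,38,42)))):
    for k,(u,v,w,h) in rs.items(): print(n,k,cv2.absdiff(p,q)[v:v+h,u:u+w].mean().round(2))
cv2.imwrite("pics/z7.png",np.hstack([crop(A,195,140,50,75,8),crop(B,252,160,50,75,8)]))
E
```

```text
True
press2 post xy -0.0269 0.0005 z 0.1577 F [-2.   0.6  7.2] w 0.0006 t 26.6
away post xy -0.2222 0.7021 z 0.3002 F [ 0.4 -0.2 -0.7] w 0.0005 t 30.6
scene sq 1.19
scene jo 1.12
scene jp 1.22
top sq 2.5
top jo 2.25
top jp 3.35
```

View pics/z7.png

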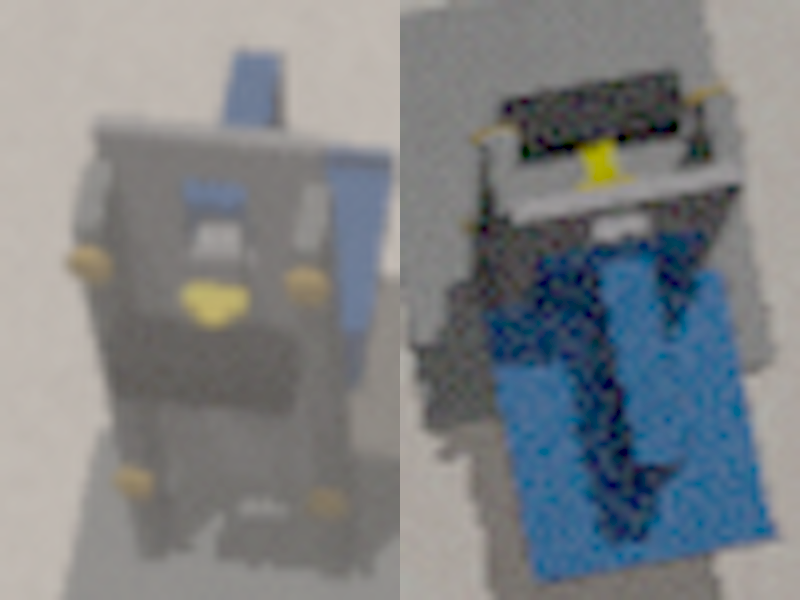

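The bracket hangs flush and square on the strip, with the hook in the slot over the sprung-back roller. The squeegee and jars show only noise-level differences from the first pictures. Handing in.

```bash
python3 -c "
from workcell import ctrl
print(ctrl.job_done())"
```

```text
the job is handed in; nothing more can be done
None
```

The bracket's hook is through the top slot and pressed down past the roller to its home height (rib top felt at 0.158 m, as predicted), then released; the squeegee and jars show no movement, and the job was handed in at about 31 s of the 61 s allowed.

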